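# Find the loose harmonium stop and hold its flap open

### The job

One of the three stop knobs on this harmonium wind chest has come off its link. Tap all three knobs inward one after another, from left to right, each until it stands firm or has slid right in: the loose one is the one that slides in. Then lift the flap straight behind the loose knob by its lug, at least 40 degrees, and finish still holding it open by the lug so that I can reach in and hook up the link; keep the other two flaps shut and leave the brush, screwdriver and jar where they are.

Things in the scene. Friction and masses are not known exactly. Their poses are not given: they have to be found in the camera images.
- chest: Wooden harmonium wind chest with its keyboard off, fixed to the bench: 220 (x) x 360 (y) x 85 mm high. Origin: centre of its underside, on the bench; its x axis points from the front (stop rail with three knobs, facing the robot) to the back, y to the left along the row, z up. Stops 1, 2, 3 lie at its y = +105, 0, -105 mm (left, middle, right as the robot sees them); each has a knob on the front rail and, straight behind it, a flap on the top.
- knob1 (a point): Left stop knob: ivory-coloured turned plastic, 26 mm diameter, 25 mm long, lying level 45 mm above the bench, on a thin steel rod that comes out of the front rail. This point: centre of its front face, which stands 41 mm in front of the rail (chest x = -141 mm) at the start; its x axis points into the chest, the way it is tapped.
- stop1 (a joint): How far the left stop knob has slid in, m: 0 as it stands at the start, 0.014 right in. Two knobs stand firm on their links, giving 2 mm at most under 20 N. The loose one (any of the three) looks the same, but slides in against about 1.5 N to 0.014 and stays there.
- flap1 (a joint): Opening of the left flap, rad: 0 shut, 1.2 fully open. Wooden flap, browner than the pale board around it, 93 mm (front to back) x 58 x 9 mm, hinged along its back edge; the front edge rises. A wire spring always pulls it shut (2 to 4 N at the lug); it does not stay open by itself.
- flap1_hinge (a point): Middle of the left flap's hinge axis (the axis runs along chest y), 88 mm above the bench at chest x = +85 mm; its axes turn with the flap.
- lug1 (a point): Dark wooden lifting lug near the front edge of the left flap: upright block 18 mm (x) x 12 mm (y) x 28 mm tall, to be pinched across its 12 mm. This point: centre of its top face, 125 mm above the bench with the flap shut, 85 mm in front of the hinge axis and 37 mm above it; x and z turn with the flap (z up when shut).
- knob2 (a point): Middle stop knob: ivory-coloured turned plastic, 26 mm diameter, 25 mm long, lying level 45 mm above the bench, on a thin steel rod that comes out of the front rail. This point: centre of its front face, which stands 41 mm in front of the rail (chest x = -141 mm) at the start; its x axis points into the chest, the way it is tapped.
- stop2 (a joint): How far the middle stop knob has slid in, m: 0 as it stands at the start, 0.014 right in. Two knobs stand firm on their links, giving 2 mm at most under 20 N. The loose one (any of the three) looks the same, but slides in against about 1.5 N to 0.014 and stays there.
- flap2 (a joint): Opening of the middle flap, rad: 0 shut, 1.2 fully open. Wooden flap, browner than the pale board around it, 93 mm (front to back) x 58 x 9 mm, hinged along its back edge; the front edge rises. A wire spring always pulls it shut (2 to 4 N at the lug); it does not stay open by itself.
- flap2_hinge (a point): Middle of the middle flap's hinge axis (the axis runs along chest y), 88 mm above the bench at chest x = +85 mm; its axes turn with the flap.
- lug2 (a point): Dark wooden lifting lug near the front edge of the middle flap: upright block 18 mm (x) x 12 mm (y) x 28 mm tall, to be pinched across its 12 mm. This point: centre of its top face, 125 mm above the bench with the flap shut, 85 mm in front of the hinge axis and 37 mm above it; x and z turn with the flap (z up when shut).
- knob3 (a point): Right stop knob: ivory-coloured turned plastic, 26 mm diameter, 25 mm long, lying level 45 mm above the bench, on a thin steel rod that comes out of the front rail. This point: centre of its front face, which stands 41 mm in front of the rail (chest x = -141 mm) at the start; its x axis points into the chest, the way it is tapped.
- stop3 (a joint): How far the right stop knob has slid in, m: 0 as it stands at the start, 0.014 right in. Two knobs stand firm on their links, giving 2 mm at most under 20 N. The loose one (any of the three) looks the same, but slides in against about 1.5 N to 0.014 and stays there.
- flap3 (a joint): Opening of the right flap, rad: 0 shut, 1.2 fully open. Wooden flap, browner than the pale board around it, 93 mm (front to back) x 58 x 9 mm, hinged along its back edge; the front edge rises. A wire spring always pulls it shut (2 to 4 N at the lug); it does not stay open by itself.
- flap3_hinge (a point): Middle of the right flap's hinge axis (the axis runs along chest y), 88 mm above the bench at chest x = +85 mm; its axes turn with the flap.
- lug3 (a point): Dark wooden lifting lug near the front edge of the right flap: upright block 18 mm (x) x 12 mm (y) x 28 mm tall, to be pinched across its 12 mm. This point: centre of its top face, 125 mm above the bench with the flap shut, 85 mm in front of the hinge axis and 37 mm above it; x and z turn with the flap (z up when shut).
- brush: Flat bristle brush, 180 mm long, 46 mm wide, lying on the bench to the left of the chest. Leave alone. Origin: under the ferrule.
- screwdriver: Screwdriver with a green handle, 190 mm long, lying on the bench to the right of the chest, beyond the jar. Leave alone. Origin: under its middle.
- jar: Closed glass jar with a steel cap, 56 mm diameter, 65 mm high, standing just to the right of the chest. Leave alone. Origin: centre of its underside.

How it is judged:
By the outcome, as a careful person would: the job done as asked, in the order asked, and still so for the second after the job is handed in, while the arm keeps its last pose, push and grip.
It also fails if it takes over 50 s, if anything falls off the work surface, if the arm or the gripper's body presses on something with over 40 N, if the wrist force passes 120 N, or if a joint passes its speed limit or range.

### The arm

A 6-joint arm with a two-finger parallel gripper is mounted at the origin on the work surface. World frame = base frame: x ahead of the robot, y to its left, z up, the work surface at z = 0. Lengths are in m, angles in rad, forces in N, time in s.
With the tool pointing down it reaches from about 0.35 to 0.925 m from the base axis. Payload 6.4 kg.
Tool frame: the origin (TCP) lies between the finger pads; the fingertips stand 8 mm ahead of it and the grasp point (between the pads) lies 11 mm behind it (robot.finger_overhang is the distance from the TCP to the fingertips, in m); z points along the fingers, y is the direction in which the jaws open and shut (so a half turn about z gives the same grasp; the last joint's range is limited). The gripper opens to 94 mm and grips with 3 to 60 N. Pads are 16 mm wide; open, the fingers measure 119 mm over their backs; the gripper's body (75 mm by 177 mm) begins 78 mm behind the grasp point.
Start: joints at [1.027, 0.245, 1.558, -0, 1.339, -0.174], TCP at [0.235, 0.606, 0.213] pointing down, gripper open.
Joint ranges: [-3.13, 3.13], [-1.02, 2.26], [0.13, 2.54], [-0.95, 4.09], [0.21, 2.88], [-2.74, 2.74]. Speed limits (rad/s): [2.57, 2.57, 3.14, 3.14, 3.14, 3.14].

### API

Orientations are given as a rotation vector (axis times angle).
In Python, from workcell import robot gives the robot as it stands.
- The arm moves only by the tool arm_command, never from a script. Its argument "steps" is a list of rows, each an object with "turn": the turn, a rotation vector about the tool's x, y, z in rad, a list of three; "travel": the shift along the tool's x, y, z in mm, a list of three; "gripper": the finger opening in mm, from 0 to 94. A call has 1 to 8 rows; each row shifts and turns the pose as measured when the row begins, along the tool's axes as they then stand; what a row does not reach is not made up. A row lasts 1/12 s, in which the tool goes at most 41.7 mm and 7.16 degrees, less where a joint would pass 70% of its speed; a pose out of reach is approached as far as the arm can. A call with a gripper value outside its range is refused whole. The fingers move at their own pace and stop on an object; "grip_force" is the grip in N (left out, the last holds). Time passes only in rows, so rows that do not move let the fingers close. It gives the time, the measured TCP pose, the force and the opening at its end, in the units of the state.
- robot.read_state(): the state, without advancing time (a new reading comes with each control period).
- robot.grab_frame(name): name is "side" or "top" or "wrist"; returns (picture, depth): 480x640x3 uint8, red, green, blue; 480x640 float32, m along the optical axis (not along the pixel's ray), 0 where there is no reading.
- robot.camera_info(name): a dict with "fx", "fy", "cx", "cy" (pixels), "dist_coeffs" ([k1, k2, p1, p2, k3] as OpenCV has them; the pictures are not rectified), "R" (3x3) and "t" (3): a world point X has camera coordinates R X + t; the wrist camera has in their place "mount" (4x4, takes a point from camera to tool coordinates, whose origin is the TCP and whose axes are the flange's). Camera axes: x right, y down, z forward; pixel columns grow to the right and rows downward; lengths in m; the calibration is good to about 2 mm. A picture is of the moment at which its call begins: read the wrist's pose just before it. camera_info takes no time and is no camera call.
- robot.job_done(): hands the job in, once; it reports no verdict.
The state is a dict: "clock": time; "joint_positions": joint angles; "qvel": joint speeds; "effort": joint torques, N m; "tool_pos": TCP position; "tcp_rot": TCP orientation; "ft_force": force on the tool from outside, world axes, zero at the start; "wrist_torque": the same for the moment, N m; "opening": finger opening in m.
Only numpy, scipy, OpenCV 4.12 (cv2) and the standard library are available. Lean on these libraries where they do the work, as an engineer would, in place of code of your own. Each camera call takes 0.05 s, during which the arm holds its last target.

## Working session

There is one attempt and no reset: what is moved stays moved. The work goes in short steps, Python scripts to look and compute and a tool call to move; the robot and the scene stay as the last step left them, time stands still between calls to the robot, and variables do not carry over. Pictures are saved under pics/ and viewed, and the job is handed in when it is done.

Besides the shell and the picture viewer there is one more tool, called after "Emit:" by a JSON object that holds its "fn" and its "kwargs", one argument or row to a line. arm_command: Moves the arm, as the interface text tells. Its arguments: {"type":"object","properties":{"steps":{"type":"array","items":{"type":"object","properties":{"turn":{"type":"array","items":{"type":"number"}},"travel":{"type":"array","items":{"type":"number"}},"gripper":{"type":"number"}}}},"grip_force":{"type":"number"}},"required":["steps"]}

```bash
ls; mkdir -p pics; python3 - <<'E'
from workcell import robot
import cv2,numpy as np
print(robot.read_state())
for n in ["side","top","wrist"]:
    i=robot.camera_info(n); print(n,i)
for n in ["top","side"]:
    p,d=robot.grab_frame(n); cv2.imwrite(f"pics/{n}0.png",p[:,:,::-1]); np.save(f"pics/{n}0.npy",d)
E
```

```text
pics
{'clock': 0.0, 'joint_positions': array([ 1.02690325e+00,  2.45806920e-01,  1.55897240e+00,  2.88551271e-05,
        1.33870270e+00, -1.74085557e-01]), 'qvel': array([ 0.0013216 , -0.00025063,  0.00156086,  0.00092866,  0.00137277,
        0.00031172]), 'effort': array([ 6.48553141e-04, -4.15829873e+01, -3.14607990e+01,  6.85067335e-02,
        3.31609359e-02, -1.51882268e-04]), 'tool_pos': array([0.23461182, 0.60557014, 0.21237229]), 'tcp_rot': array([-5.77471084e-01, -3.08735947e+00,  2.76253062e-03]), 'ft_force': array([-0.56734638, -0.25839521, -0.63525793]), 'wrist_torque': array([-0.02921102, -0.01128466, -0.02248435]), 'opening': 0.09363842800487951}
side {'fx': 582.2239799103435, 'fy': 582.2239799103435, 'cx': 315.73317615424736, 'cy': 237.1013103826891, 'dist_coeffs': array([-0.19550216,  0.        ,  0.        ,  0.        ,  0.        ]), 'R': array([[-0.88403609, -0.46738513,  0.00559792],
       [-0.35633783,  0.66614834, -0.6551868 ],
       [ 0.30249552, -0.58120352, -0.75544617]]), 't': array([0.53987342, 0.29628069, 1.06192989])}
top {'fx': 468.53234788917905, '
[... 217 characters left out ...]

       [-0.99574609,  0.00160296, -0.09212572],
       [ 0.09209282, -0.01456725, -0.99564387]]), 't': array([-0.02232793,  0.59537817,  0.91605874])}
wrist {'fx': 383.8810989826293, 'fy': 383.8810989826293, 'cx': 317.23527737379254, 'cy': 240.19301091543073, 'dist_coeffs': array([-0.04928938,  0.        ,  0.        ,  0.        ,  0.        ]), 'mount': array([[ 5.90275072e-04, -9.57163421e-01, -2.89547641e-01,
         8.37436118e-02],
       [ 9.99999824e-01,  5.81697954e-04,  1.15680323e-04,
        -5.10217715e-04],
       [ 5.77042959e-05, -2.89547658e-01,  9.57163597e-01,
        -1.70772996e-01],
       [ 0.00000000e+00,  0.00000000e+00,  0.00000000e+00,
         1.00000000e+00]])}
```

View pics/top0.png

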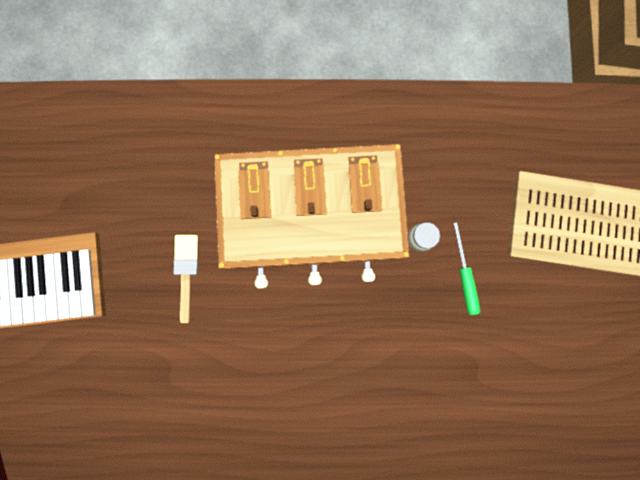

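View pics/side0.png

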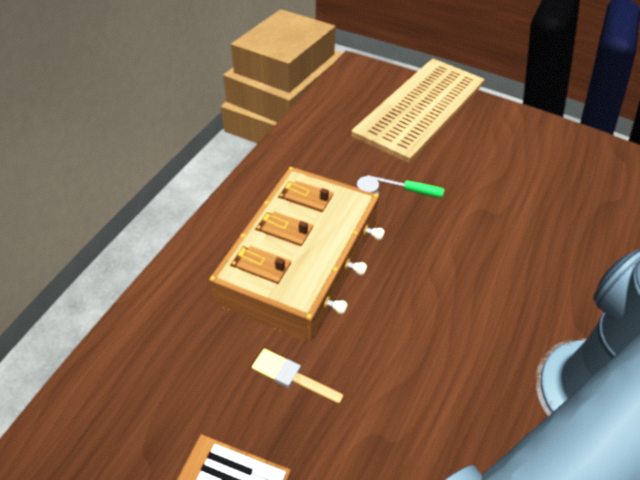

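The top view shows the knobs near (261,283), (315,279) and (369,274), and the dark lugs near (254,211), (310,208) and (368,205). Next I measure them and fit the chest pose.

```bash
cat > h.py <<'E'
import numpy as np,cv2
from workcell import robot
def ray_at_z(i,uv,z):
    K=np.array([[i['fx'],0,i['cx']],[0,i['fy'],i['cy']],[0,0,1]])
    n=cv2.undistortPoints(np.array(uv,float).reshape(-1,1,2),K,i['dist_coeffs']).reshape(-1,2)
    C=-i['R'].T@i['t']; D=np.c_[n,np.ones(len(n))]@i['R']
    s=(z-C[2])/D[:,2]; return C+s[:,None]*D
def at_depth(i,uv,d):
    K=np.array([[i['fx'],0,i['cx']],[0,i['fy'],i['cy']],[0,0,1]])
    n=cv2.undistortPoints(np.array(uv,float).reshape(-1,1,2),K,i['dist_coeffs']).reshape(-1,2)
    return (np.c_[n,np.ones(len(n))]*np.array(d)[:,None]-i['t'])@i['R']
E
python3 - <<'E'
from h import *
p=cv2.imread('pics/top0.png'); d=np.load('pics/top0.npy'); i=robot.camera_info('top')
c=p[140:300,200:450]; cv2.imwrite('pics/crop0.png',cv2.resize(c,None,fx=3.2,fy=3.2,interpolation=cv2.INTER_CUBIC)[:600])
ys,xs=np.mgrid[0:480,0:640]
P=at_depth(i,np.c_[xs.ravel(),ys.ravel()],d.ravel()).reshape(480,640,3)
m=(P[...,2]>.105)&(P[...,2]<.14)&(xs>200)&(xs<420)&(ys>130)&(ys<300)&(d>0)
n,l,st,ce=cv2.connectedComponentsWithStats(m.astype(np.uint8))
for k in range(1,n):
    if st[k,4]>10: print('lug',ce[k],st[k],np.median(P[l==k],0))
m=(P[...,2]>.03)&(P[...,2]<.08)&(xs>200)&(xs<400)&(ys>262)&(ys<300)
n,l,st,ce=cv2.connectedComponentsWithStats(m.astype(np.uint8))
for k in range(1,n):
    if st[k,4]>10: print('knob',ce[k],st[k],np.median(P[l==k],0),P[l==k].max(0),P[l==k].min(0))
print('corners',ray_at_z(i,[(217,155),(399,145),(408,257),(220,268)],.085))
print(P[160,217],P[200,300],P[240,300])
E
```

```text
lug [363.35416667 161.375     ] [360 158   9  10  48] [ 0.73819025 -0.1166713   0.10679369]
lug [308.45833333 163.95833333] [304 161  10   9  48] [ 0.73278303 -0.01430991  0.10679855]
lug [252.19565217 167.36956522] [248 164  10  10  46] [0.72648299 0.09130992 0.10695049]
lug [368.30487805 204.1097561 ] [365 199   8  12  82] [ 0.65318122 -0.12274195  0.12546216]
lug [311.21333333 207.18666667] [308 202   7  12  75] [ 0.64774796 -0.01861725  0.12548662]
lug [254.28395062 210.71604938] [251 205   8  12  81] [0.64091069 0.08451681 0.12517491]
knob [314.95734597 273.81990521] [304 263  28  22 211] [ 0.52584617 -0.02664296  0.05519354] [ 0.54839862 -0.00552337  0.07968053] [ 0.50845183 -0.05715656  0.04484221]
knob [368.17177914 273.50306748] [362 263  14  19 163] [ 0.5274757  -0.13009852  0.05424393] [ 0.54930832 -0.11882059  0.06224415] [ 0.51394979 -0.14462703  0.04534301]
knob [258.73033708 275.11235955] [221 265  66  23 267] [0.52425935 0.07841012 0.0558566 ] [0.54467408 0.15159052 0.07979184] [0.50285554 0.02852789 0.04454741]
knob [293.47368421 264.47368421] [288 264  12   2  19] [0.54633028 0.0134148  0.0782701 ] [0.54646655 0.02481402 0.07997663] [0.54440142 0.00394583 0.074299  ]
corners [[ 0.75605273  0.16173497  0.085     ]
 [ 0.77625929 -0.19006891  0.085     ]
 [ 0.55873934 -0.20255835  0.085     ]
 [ 0.53878946  0.15234358  0.085     ]]
[0.74640925 0.16169502 0.08421337] [0.66535238 0.00172375 0.09970456] [0.59125947 0.00191777 0.08662669]
```

View pics/crop0.png

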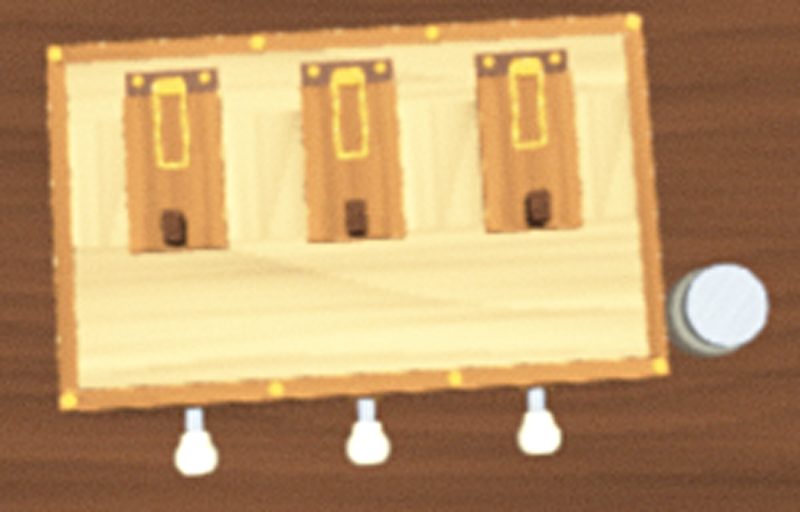

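```bash
cat >> h.py <<'E'
from scipy.spatial.transform import Rotation as Ro
YAW=0.058; O=np.array([.6475,-.019,0])
ex=np.array([np.cos(YAW),np.sin(YAW),0]); ey=np.array([-np.sin(YAW),np.cos(YAW),0]); ez=np.array([0,0,1.])
def chest(x,y,z): return O+x*ex+y*ey+z*ez
def tochest(p): q=np.array(p)-O; return np.array([q@ex,q@ey,q[2]])
def need(target,pitch=0.):
    """tool travel (mm) and turn to reach world TCP target, pitch=turn about tool y from straight down"""
    s=robot.read_state(); R=Ro.from_rotvec(s['tcp_rot'])
    Rt=Ro.from_matrix(np.c_[-ex,ey,-ez])*Ro.from_rotvec([0,pitch,0])
    print('clock %.2f chest pos mm'%s['clock'],(tochest(s['tool_pos'])*1e3).round(1),'F',s['ft_force'].round(1),'open',round(s['opening']*1e3,1))
    print('travel',(R.inv().apply(np.array(target)-s['tool_pos'])*1e3).round(1),'turn',(R.inv()*Rt).as_rotvec().round(4))
    print('travel in target axes',(Rt.inv().apply(np.array(target)-s['tool_pos'])*1e3).round(1))
E
python3 -c "
from h import *
need(chest(-.190,.105,.16))
d=(need,)
"
```

```text
clock 0.10 chest pos mm [-375.9  647.5  212.5] F [ 0.4 -0.1 -0.5] open 94.3
travel [-394.2 -416.4   53.1] turn [-0.0016 -0.0006 -0.4277]
travel in target axes [-185.9 -542.5   52.5]
```

Emit:
{"fn": "arm_command", "kwargs": {
  "steps": [
    {"turn": [0, 0, -0.107], "gripper": 0},
    {"turn": [0, 0, -0.107], "gripper": 0},
    {"turn": [0, 0, -0.107], "gripper": 0},
    {"turn": [0, 0, -0.107], "gripper": 0},
    {"travel": [-13, -38, 3], "gripper": 0},
    {"travel": [-13, -38, 3], "gripper": 0},
    {"travel": [-13, -38, 3], "gripper": 0},
    {"travel": [-13, -38, 3], "gripper": 0}
  ],
  "grip_force": 20
}}

```text
invalid input
```

Emit:
{"fn": "arm_command", "kwargs": {
  "steps": [
    {"travel": [-13, -38, 3], "gripper": 0},
    {"travel": [-13, -38, 3], "gripper": 0},
    {"travel": [-13, -38, 3], "gripper": 0},
    {"travel": [-13, -38, 3], "gripper": 0},
    {"travel": [-13, -38, 3], "gripper": 0},
    {"travel": [-13, -38, 3], "gripper": 0},
    {"travel": [-13, -38, 3], "gripper": 0},
    {"travel": [-13, -38, 3], "gripper": 0}
  ]
}}

```text
invalid input
```

```bash
python3 -c "
from h import *
need(chest(-.190,.105,.16))
"
```

```text
clock 0.10 chest pos mm [-375.9  647.5  212.5] F [ 0.4 -0.1 -0.5] open 94.3
travel [-394.2 -416.4   53.1] turn [-0.0016 -0.0006 -0.4277]
travel in target axes [-185.9 -542.5   52.5]
```

Emit:
{"fn": "arm_command", "kwargs": {
  "steps": [
    {"turn": [0, 0, -0.107], "travel": [0, 0, 0], "gripper": 0},
    {"turn": [0, 0, -0.107], "travel": [0, 0, 0], "gripper": 0},
    {"turn": [0, 0, -0.107], "travel": [0, 0, 0], "gripper": 0},
    {"turn": [0, 0, -0.107], "travel": [0, 0, 0], "gripper": 0}
  ],
  "grip_force": 20
}}

```text
clock: 0.43
tool_pos: [0.2339, 0.6044, 0.2098]
tcp_rot: [0.119, -3.136, 0.008]
ft_force: [-0.5, 0.4, -0.2]
opening: 0.0706
```

Emit:
{"fn": "arm_command", "kwargs": {
  "steps": [
    {"turn": [0, 0, 0], "travel": [-13, -38, 3], "gripper": 0},
    {"turn": [0, 0, 0], "travel": [-13, -38, 3], "gripper": 0},
    {"turn": [0, 0, 0], "travel": [-13, -38, 3], "gripper": 0},
    {"turn": [0, 0, 0], "travel": [-13, -38, 3], "gripper": 0},
    {"turn": [0, 0, 0], "travel": [-13, -38, 3], "gripper": 0},
    {"turn": [0, 0, 0], "travel": [-13, -38, 3], "gripper": 0},
    {"turn": [0, 0, 0], "travel": [-13, -38, 3], "gripper": 0},
    {"turn": [0, 0, 0], "travel": [-13, -38, 3], "gripper": 0}
  ]
}}

```text
clock: 1.1
tool_pos: [0.3613, 0.3037, 0.1815]
tcp_rot: [0.148, -3.131, 0.011]
ft_force: [1.2, -0.1, 0.5]
opening: 0.0175
```

```bash
python3 -c "
from h import *
need(chest(-.190,.105,.16))
"
```

```text
clock 1.10 chest pos mm [-267.1  338.7  181.5] F [ 1.2 -0.1  0.5] open 17.5
travel [ -68.7 -236.2   22.6] turn [-0.0068 -0.0075  0.0363]
travel in target axes [ -77.1 -233.7   21.5]
```

Emit:
{"fn": "arm_command", "kwargs": {
  "steps": [
    {"turn": [0, 0, 0.012], "travel": [-12, -37, 3], "gripper": 0},
    {"turn": [0, 0, 0.012], "travel": [-12, -37, 3], "gripper": 0},
    {"turn": [0, 0, 0.012], "travel": [-12, -37, 3], "gripper": 0},
    {"turn": [0, 0, 0], "travel": [-12, -37, 3], "gripper": 0},
    {"turn": [0, 0, 0], "travel": [-12, -37, 3], "gripper": 0},
    {"turn": [0, 0, 0], "travel": [-12, -37, 3], "gripper": 0},
    {"turn": [0, 0, 0], "travel": [0, 0, 0], "gripper": 0}
  ]
}}

```text
clock: 1.68
tool_pos: [0.4501, 0.0706, 0.1622]
tcp_rot: [0.079, -3.133, 0.014]
ft_force: [-0.6, 0.3, -0.0]
opening: 0.0004
```

```bash
python3 -c "
from h import *
need(chest(-.185,.105,.038))
s=robot.read_state()
i=robot.camera_info('wrist')
p,d=robot.grab_frame('wrist'); cv2.imwrite('pics/w1.png',p[:,:,::-1]); np.save('pics/w1.npy',d)
R=Ro.from_rotvec(s['tcp_rot']).as_matrix()
np.savez('pics/w1s.npz',R=R,t=s['tool_pos'])
"
```

```text
clock 1.68 chest pos mm [-191.9  100.9  162.2] F [-0.6  0.3 -0. ] open 0.4
travel [ -7.8   5.2 124.1] turn [-0.0084 -0.0075 -0.0076]
travel in target axes [ -6.9   4.1 124.2]
```

View pics/w1.png

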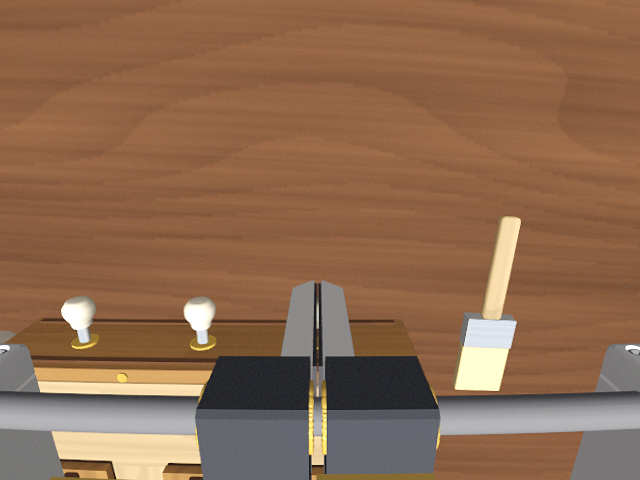

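The wrist view is rotated. It shows closed fingers in front of knob 1, which they hide, with knobs 2 and 3 near (200,310) and (79,310). This agrees with the fit, so I go down.

Emit:
{"fn": "arm_command", "kwargs": {
  "steps": [
    {"turn": [-0.004, -0.004, 0], "travel": [-2, 2, 31], "gripper": 0},
    {"turn": [-0.004, -0.004, 0], "travel": [-1, 2, 31], "gripper": 0},
    {"turn": [0, 0, 0], "travel": [-1, 1, 31], "gripper": 0},
    {"turn": [0, 0, 0], "travel": [-1, 0, 31], "gripper": 0},
    {"turn": [0, 0, 0], "travel": [0, 0, 0], "gripper": 0}
  ]
}}

```text
clock: 2.15
tool_pos: [0.4551, 0.0813, 0.0365]
tcp_rot: [-0.081, 3.134, 0.004]
ft_force: [-0.6, -0.1, -0.2]
opening: 0.0006
```

```bash
python3 -c "
from h import *
need(chest(-.149,.105,.038))
p,d=robot.grab_frame('side'); cv2.imwrite('pics/s1.png',cv2.resize(p[200:340,230:430,::-1],None,fx=4,fy=4)); np.save('pics/w1.npy',d)
"
```

```text
clock 2.15 chest pos mm [-186.3  111.3   36.5] F [-0.6 -0.1 -0.2] open 0.6
travel [-37.3  -6.1  -1.3] turn [ 0.0023  0.0068 -0.0062]
travel in target axes [-37.3  -6.3  -1.5]
```

View pics/s1.png

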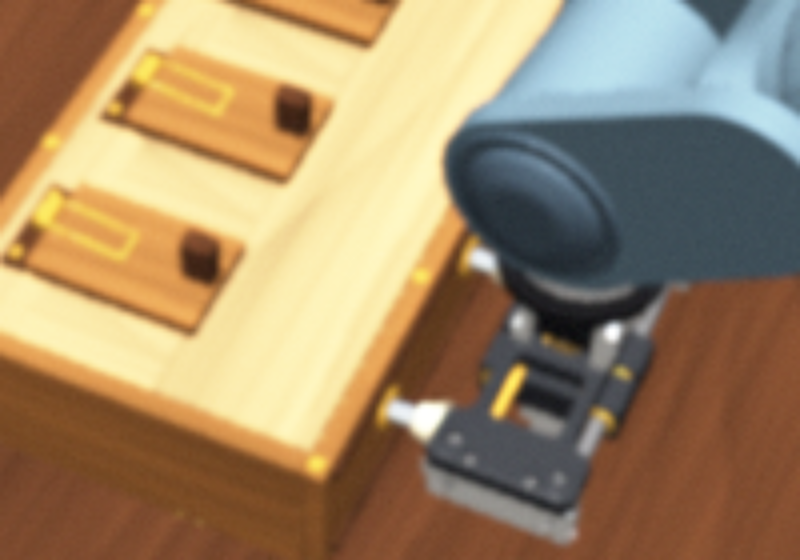

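The arm stands in front of knob 1 with clear space ahead. I correct y and creep in.

Emit:
{"fn": "arm_command", "kwargs": {
  "steps": [
    {"turn": [0, 0, 0], "travel": [-7, -6, 0], "gripper": 0},
    {"turn": [0, 0, 0], "travel": [-8, 0, 0], "gripper": 0},
    {"turn": [0, 0, 0], "travel": [-8, 0, 0], "gripper": 0},
    {"turn": [0, 0, 0], "travel": [0, 0, 0], "gripper": 0}
  ]
}}

```text
clock: 2.53
tool_pos: [0.4861, 0.078, 0.0459]
tcp_rot: [-0.087, 3.12, 0.002]
ft_force: [0.3, 0.1, 0.2]
opening: 0.0008
```

Emit:
{"fn": "arm_command", "kwargs": {
  "steps": [
    {"turn": [0, 0, 0], "travel": [-3, 0, 0], "gripper": 0},
    {"turn": [0, 0, 0], "travel": [-3, 0, 0], "gripper": 0}
  ]
}}

```text
clock: 2.7
tool_pos: [0.4945, 0.0783, 0.0485]
tcp_rot: [-0.087, 3.117, 0.002]
ft_force: [-1.2, -0.2, -1.4]
opening: 0.0004
```

Emit:
{"fn": "arm_command", "kwargs": {
  "steps": [
    {"turn": [0, 0, 0], "travel": [-3, 0, 0], "gripper": 0},
    {"turn": [0, 0, 0], "travel": [-3, 0, 0], "gripper": 0}
  ]
}}

```text
clock: 2.87
tool_pos: [0.5006, 0.0787, 0.0491]
tcp_rot: [-0.087, 3.118, 0.002]
ft_force: [-1.0, -0.2, -0.4]
opening: 0.0007
```

```bash
python3 -c "
from h import *
need(chest(-.149,.105,.038))
"
```

```text
clock 2.87 chest pos mm [-141.   106.    49.1] F [-1.  -0.2 -0.4] open 0.7
travel [ 8.3 -1.1 10.9] turn [ 0.0004  0.0228 -0.0023]
travel in target axes [ 8.  -1.  11.1]
```

Emit:
{"fn": "arm_command", "kwargs": {
  "steps": [
    {"turn": [0, 0.012, 0], "travel": [0, 0, 4], "gripper": 0},
    {"turn": [0, 0.01, 0], "travel": [0, 0, 4], "gripper": 0},
    {"turn": [0, 0, 0], "travel": [0, 0, 0], "gripper": 0}
  ]
}}

```text
clock: 3.12
tool_pos: [0.5017, 0.0786, 0.0409]
tcp_rot: [0.087, -3.14, -0.0]
ft_force: [-1.3, 0.2, 0.2]
opening: 0.0002
```

```bash
python3 -c "
from h import *
need(chest(-.149,.105,.038))
p,d=robot.grab_frame('side'); cv2.imwrite('pics/s2.png',cv2.resize(p[200:340,230:430,::-1],None,fx=4,fy=4)); np.save('pics/w1.npy',d)
"
```

```text
clock 3.12 chest pos mm [-139.9  105.9   40.9] F [-1.3  0.2  0.2] open 0.2
travel [ 9.1 -0.9  2.9] turn [ 0.0003 -0.     -0.0024]
travel in target axes [ 9.1 -0.9  2.9]
```

View pics/s2.png

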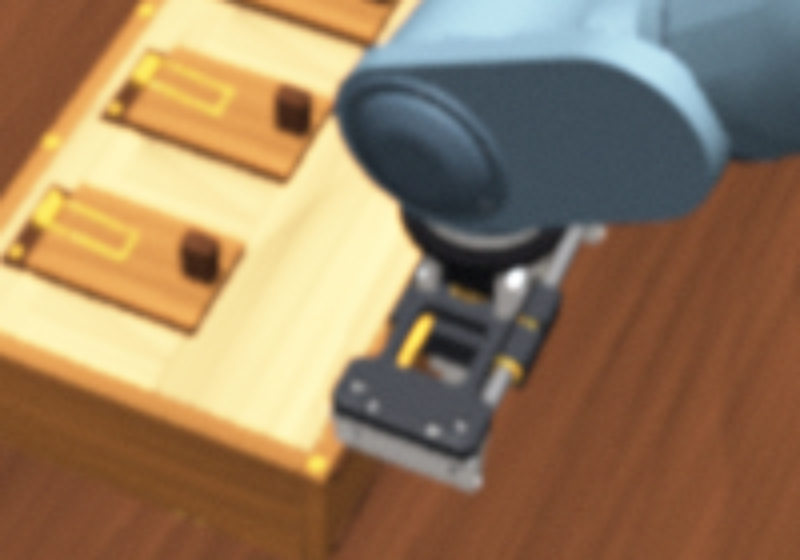

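Emit:
{"fn": "arm_command", "kwargs": {
  "steps": [
    {"turn": [0, 0, 0], "travel": [-2, 0, 1], "gripper": 0},
    {"turn": [0, 0, 0], "travel": [-2, 0, 1], "gripper": 0}
  ]
}}

```text
clock: 3.33
tool_pos: [0.5053, 0.0789, 0.0387]
tcp_rot: [0.087, -3.14, -0.001]
ft_force: [-2.3, 0.1, 1.3]
opening: 0.0005
```

Emit:
{"fn": "arm_command", "kwargs": {
  "steps": [
    {"turn": [0, 0, 0], "travel": [-2, 0, 1], "gripper": 0},
    {"turn": [0, 0, 0], "travel": [-2, 0, 1], "gripper": 0}
  ]
}}

```text
clock: 3.5
tool_pos: [0.5065, 0.0792, 0.0359]
tcp_rot: [0.088, -3.131, -0.001]
ft_force: [-11.2, -0.8, 6.9]
opening: 0.0003
```

Emit:
{"fn": "arm_command", "kwargs": {
  "steps": [
    {"turn": [0, 0, 0], "travel": [-2, 0, 1], "gripper": 0}
  ]
}}

```text
clock: 3.58
tool_pos: [0.5064, 0.0793, 0.0343]
tcp_rot: [0.089, -3.124, -0.001]
ft_force: [-8.5, -1.0, 5.0]
opening: 0.0004
```

It stopped after about 14 mm of near-free travel, so knob 1 looks loose. I back off and check by picture.

Emit:
{"fn": "arm_command", "kwargs": {
  "steps": [
    {"turn": [0, 0, 0], "travel": [10, 0, 0], "gripper": 0},
    {"turn": [0, 0, 0], "travel": [20, 0, 0], "gripper": 0},
    {"turn": [0, 0, 0], "travel": [20, 0, 0], "gripper": 0},
    {"turn": [0, 0, 0], "travel": [5, -30, 0], "gripper": 0},
    {"turn": [0, 0, 0], "travel": [0, -35, 0], "gripper": 0},
    {"turn": [0, 0, 0], "travel": [0, -35, 0], "gripper": 0},
    {"turn": [0, 0, 0], "travel": [0, 0, 0], "gripper": 0}
  ]
}}

```text
clock: 4.17
tool_pos: [0.4576, -0.0257, 0.0352]
tcp_rot: [0.098, -3.13, 0.001]
ft_force: [0.6, -0.4, -0.5]
opening: 0.0001
```

```bash
python3 -c "
from h import *
need(chest(-.165,0,.038))
p,d=robot.grab_frame('side'); cv2.imwrite('pics/s3.png',cv2.resize(p[200:340,230:430,::-1],None,fx=4,fy=4)); np.save('pics/s3.npy',d)
"
```

```text
clock 4.17 chest pos mm [-190.     4.4   35.2] F [ 0.6 -0.4 -0.5] open 0.1
travel [-24.9  -4.5  -3. ] turn [-0.0003 -0.0101  0.0045]
travel in target axes [-25.   -4.4  -2.8]
```

View pics/s3.png

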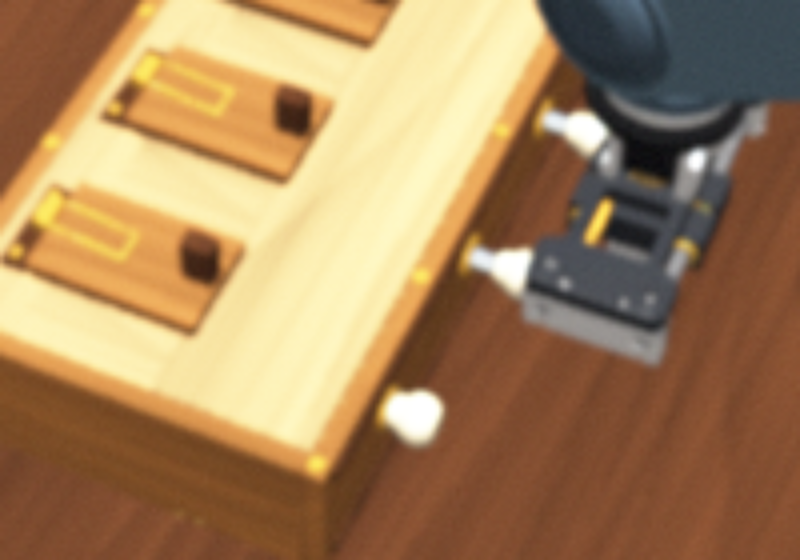

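Knob 1 (crop px 412,415) now sits against the rail with no rod showing, so it is the loose one. Knob 2 is next.

Emit:
{"fn": "arm_command", "kwargs": {
  "steps": [
    {"turn": [0, 0, 0], "travel": [-11, -4, 1], "gripper": 0},
    {"turn": [0, 0, 0], "travel": [-11, 0, 2], "gripper": 0},
    {"turn": [0, 0, 0], "travel": [-8, 0, 2], "gripper": 0},
    {"turn": [0, 0, 0], "travel": [0, 0, 0], "gripper": 0}
  ]
}}

```text
clock: 4.55
tool_pos: [0.4886, -0.024, 0.0293]
tcp_rot: [0.096, -3.13, -0.003]
ft_force: [-0.3, -0.3, 0.0]
opening: 0.0004
```

Emit:
{"fn": "arm_command", "kwargs": {
  "steps": [
    {"turn": [0, 0, 0], "travel": [-3, 0, 1], "gripper": 0},
    {"turn": [0, 0, 0], "travel": [-3, 0, 1], "gripper": 0}
  ]
}}

```text
clock: 4.72
tool_pos: [0.4944, -0.022, 0.0267]
tcp_rot: [0.099, -3.129, -0.004]
ft_force: [0.6, 0.3, 0.0]
opening: 0.0008
```

```bash
python3 -c "
from h import *
need(chest(-.149,0,.038))
"
```

```text
clock 4.72 chest pos mm [-153.     5.9   26.7] F [0.6 0.3 0. ] open 0.8
travel [ -3.9  -5.9 -11.4] turn [ 0.0026 -0.0109  0.0055]
travel in target axes [ -4.   -5.9 -11.3]
```

Emit:
{"fn": "arm_command", "kwargs": {
  "steps": [
    {"turn": [0, -0.01, 0], "travel": [0, -4, -6], "gripper": 0},
    {"turn": [0, 0, 0], "travel": [0, -3, -4], "gripper": 0},
    {"turn": [0, 0, 0], "travel": [-2, 0, 0], "gripper": 0},
    {"turn": [0, 0, 0], "travel": [-2, 0, 0], "gripper": 0}
  ]
}}

```text
clock: 5.05
tool_pos: [0.4984, -0.0282, 0.0374]
tcp_rot: [0.102, -3.139, -0.005]
ft_force: [0.4, 0.8, -1.0]
opening: 0.0005
```

Emit:
{"fn": "arm_command", "kwargs": {
  "steps": [
    {"turn": [0, 0, 0], "travel": [-2, 0, 0], "gripper": 0},
    {"turn": [0, 0, 0], "travel": [-2, 0, 0], "gripper": 0}
  ]
}}

```text
clock: 5.22
tool_pos: [0.4996, -0.028, 0.0371]
tcp_rot: [0.103, -3.131, -0.005]
ft_force: [-10.1, -1.7, 8.3]
opening: 0.0003
```

```bash
python3 -c "
from h import *
need(chest(-.149,0,.038))
"
```

```text
clock 5.22 chest pos mm [-148.2   -0.4   37.1] F [-10.1  -1.7   8.3] open 0.3
travel [ 0.8  0.5 -0.9] turn [ 0.0036 -0.009   0.0076]
travel in target axes [ 0.8  0.4 -0.9]
```

Emit:
{"fn": "arm_command", "kwargs": {
  "steps": [
    {"turn": [0, 0, 0], "travel": [-2, 0, 0], "gripper": 0}
  ]
}}

```text
clock: 5.3
tool_pos: [0.4995, -0.0279, 0.0367]
tcp_rot: [0.103, -3.125, -0.006]
ft_force: [-8.2, -0.7, 5.1]
opening: 0.0005
```

Emit:
{"fn": "arm_command", "kwargs": {
  "steps": [
    {"turn": [0, 0, 0], "travel": [10, 0, 0], "gripper": 0},
    {"turn": [0, 0, 0], "travel": [18, 0, 0], "gripper": 0},
    {"turn": [0, 0, 0], "travel": [7, -35, 0], "gripper": 0},
    {"turn": [0, 0, 0], "travel": [0, -35, 0], "gripper": 0},
    {"turn": [0, 0, 0], "travel": [0, -35, 0], "gripper": 0},
    {"turn": [0, 0, 0], "travel": [0, 0, 0], "gripper": 0}
  ]
}}

```text
clock: 5.8
tool_pos: [0.4711, -0.1374, 0.037]
tcp_rot: [0.112, -3.125, -0.004]
ft_force: [0.8, -0.2, 0.7]
opening: 0.0004
```

```bash
python3 -c "
from h import *
need(chest(-.160,-.105,.038))
"
```

```text
clock 5.80 chest pos mm [-182.9 -107.9   37. ] F [ 0.8 -0.2  0.7] open 0.4
travel [-22.9   2.6  -1.3] turn [ 0.0033 -0.014   0.0137]
travel in target axes [-22.9   2.9  -1. ]
```

Emit:
{"fn": "arm_command", "kwargs": {
  "steps": [
    {"turn": [0, -0.014, 0.013], "travel": [-10, 1, -1], "gripper": 0},
    {"turn": [0, 0, 0], "travel": [-12, 0, 0], "gripper": 0},
    {"turn": [0, 0, 0], "travel": [0, 0, 0], "gripper": 0}
  ]
}}

```text
clock: 6.05
tool_pos: [0.4947, -0.1357, 0.0381]
tcp_rot: [-0.081, 3.138, 0.006]
ft_force: [-0.8, -0.2, -0.6]
opening: 0.0004
```

```bash
python3 -c "
from h import *
need(chest(-.149,-.105,.038))
"
```

```text
clock 6.05 chest pos mm [-159.3 -107.7   38.1] F [-0.8 -0.2 -0.6] open 0.4
travel [-10.3   2.8   0.1] turn [ 0.0038  0.0028 -0.0062]
travel in target axes [-10.3   2.7   0.1]
```

Emit:
{"fn": "arm_command", "kwargs": {
  "steps": [
    {"turn": [0, 0, 0], "travel": [-3, 2, 0], "gripper": 0},
    {"turn": [0, 0, 0], "travel": [-3, 0, 0], "gripper": 0},
    {"turn": [0, 0, 0], "travel": [-2, 0, 0], "gripper": 0}
  ]
}}

```text
clock: 6.3
tool_pos: [0.5031, -0.1305, 0.0377]
tcp_rot: [-0.085, 3.138, 0.008]
ft_force: [-1.1, -0.2, 0.4]
opening: 0.0003
```

Emit:
{"fn": "arm_command", "kwargs": {
  "steps": [
    {"turn": [0, 0, 0], "travel": [-2, 0, 0], "gripper": 0},
    {"turn": [0, 0, 0], "travel": [-2, 0, 0], "gripper": 0}
  ]
}}

```text
clock: 6.47
tool_pos: [0.5055, -0.1293, 0.0373]
tcp_rot: [0.089, -3.137, -0.007]
ft_force: [-12.5, -4.8, 7.5]
opening: 0.0006
```

Emit:
{"fn": "arm_command", "kwargs": {
  "steps": [
    {"turn": [0, 0, 0], "travel": [-2, 0, 0], "gripper": 0}
  ]
}}

```text
clock: 6.55
tool_pos: [0.5054, -0.1291, 0.037]
tcp_rot: [0.092, -3.131, -0.007]
ft_force: [-10.6, -3.2, 7.8]
opening: 0.0007
```

```bash
python3 -c "
from h import *
need(chest(-.149,-.105,.038))
"
```

```text
clock 6.55 chest pos mm [-148.2 -101.7   37. ] F [-10.6  -3.2   7.8] open 0.7
travel [ 0.8 -3.3 -1. ] turn [ 0.0048 -0.0094  0.0006]
travel in target axes [ 0.8 -3.3 -1. ]
```

Knob 3 is firm too. I retreat, rise and go over lug 1, opening the gripper on the way.

Emit:
{"fn": "arm_command", "kwargs": {
  "steps": [
    {"turn": [0, 0, 0], "travel": [12, 0, 0], "gripper": 0},
    {"turn": [0, 0, 0], "travel": [25, 0, -5], "gripper": 0},
    {"turn": [0, 0, 0], "travel": [0, 0, -38], "gripper": 0},
    {"turn": [0, 0, 0], "travel": [0, 0, -38], "gripper": 0},
    {"turn": [0, 0, 0], "travel": [0, 5, -38], "gripper": 0},
    {"turn": [0, 0, 0], "travel": [0, 20, -38], "gripper": 0},
    {"turn": [0, 0, 0], "travel": [0, 38, -10], "gripper": 40},
    {"turn": [0, 0, 0], "travel": [0, 38, 0], "gripper": 40}
  ]
}}

```text
clock: 7.22
tool_pos: [0.4604, -0.0308, 0.2088]
tcp_rot: [0.076, -3.125, -0.016]
ft_force: [0.8, 0.7, -0.5]
opening: 0.0105
```

Emit:
{"fn": "arm_command", "kwargs": {
  "steps": [
    {"turn": [0, -0.09, 0], "travel": [-15, 36, 0], "gripper": 40},
    {"turn": [0, -0.09, 0], "travel": [-15, 36, 0], "gripper": 40},
    {"turn": [0, -0.09, 0], "travel": [-15, 33, 0], "gripper": 40},
    {"turn": [0, -0.08, 0], "travel": [-15, 0, 0], "gripper": 40},
    {"turn": [0, 0, 0], "travel": [0, 0, 0], "gripper": 40}
  ]
}}

```text
clock: 7.63
tool_pos: [0.5168, 0.0887, 0.223]
tcp_rot: [-0.075, 2.781, 0.033]
ft_force: [-0.1, 0.7, -0.7]
opening: 0.0394
```

```bash
python3 -c "
from h import *
need(chest(-.03,.105,.21),-.35)
s=robot.read_state()
p,d=robot.grab_frame('wrist'); cv2.imwrite('pics/w2.png',p[:,:,::-1]); np.save('pics/w2.npy',d)
np.savez('pics/w2s.npz',R=Ro.from_rotvec(s['tcp_rot']).as_matrix(),t=s['tool_pos'])
"
```

```text
clock 7.63 chest pos mm [-124.3  115.1  223. ] F [-0.1  0.7 -0.7] open 39.4
travel [-83.7 -10.1  45.3] turn [ 0.0123  0.0098 -0.0066]
travel in target axes [-84.1 -10.1  44.6]
```

View pics/w2.png

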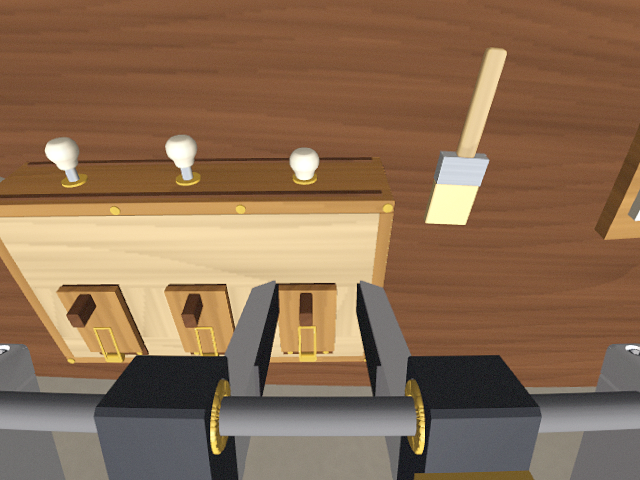

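The wrist view shows knob 1 fully in (305,163) and knobs 2 and 3 out (182,152 and 63,155). Lug 1 is at about (306,307), between the fingers. Now I measure it.

```bash
python3 -c "
from h import *
i=robot.camera_info('wrist'); d=np.load('pics/w2.npy'); s=np.load('pics/w2s.npz')
p=cv2.imread('pics/w2.png').astype(int)
K=np.array([[i['fx'],0,i['cx']],[0,i['fy'],i['cy']],[0,0,1]])
ys,xs=np.mgrid[260:360,50:360]
n=cv2.undistortPoints(np.c_[xs.ravel(),ys.ravel()].astype(float).reshape(-1,1,2),K,i['dist_coeffs']).reshape(-1,2)
dd=d[260:360,50:360].ravel()
Pc=np.c_[n,np.ones(len(n))]*dd[:,None]
Pt=Pc@i['mount'][:3,:3].T+i['mount'][:3,3]
P=Pt@s['R'].T+s['t']
C=np.array([tochest(q) for q in P]).reshape(100,310,3)*1e3
g=p[260:360,50:360].sum(2)
for nm,a,b in (('1',285,330),('2',180,206),('3',60,100)):
    m=(C[...,2]>120)&(C[...,2]<131)&(g<280)&(xs>a)&(xs<b)
    q=C[m]; print(nm,len(q),np.median(q,0).round(1),np.percentile(q,3,0).round(1),np.percentile(q,97,0).round(1))
"
```

```text
1 146 [ -4.1 104.7 124.3] [ -7.2 100.  120.6] [  8.8 110.  125.6]
2 180 [ -2.9   1.8 124. ] [ -7.4  -4.3 120.4] [  8.3   6.4 125.5]
3 182 [  -2.3 -102.   123.7] [  -7.4 -108.9  120.3] [  8.9 -98.2 125.6]
```

```bash
python3 -c "
from h import *
need(chest(-.0165,.105,.167),-.35)
"
```

```text
clock 7.68 chest pos mm [-124.7  114.7  222.8] F [-0.3  0.3 -0.1] open 40.1
travel [-82.  -10.2  90. ] turn [ 0.0124  0.0068 -0.0076]
travel in target axes [-82.5  -9.7  89.6]
```

Emit:
{"fn": "arm_command", "kwargs": {
  "steps": [
    {"turn": [0.012, 0.006, -0.007], "travel": [-27, -5, 10], "gripper": 40},
    {"turn": [0, 0, 0], "travel": [-27, -5, 25], "gripper": 40},
    {"turn": [0, 0, 0], "travel": [-28, 0, 25], "gripper": 40},
    {"turn": [0, 0, 0], "travel": [0, 0, 28], "gripper": 40},
    {"turn": [0, 0, 0], "travel": [0, 0, 0], "gripper": 40}
  ]
}}

```text
clock: 8.1
tool_pos: [0.6272, 0.0804, 0.1668]
tcp_rot: [-0.075, 2.797, 0.011]
ft_force: [-0.3, -0.3, -0.8]
opening: 0.0397
```

```bash
python3 -c "
from h import *
need(chest(.0048,.105,.1105),-.35)
"
```

```text
clock 8.10 chest pos mm [-14.5 100.4 166.8] F [-0.3 -0.3 -0.8] open 39.7
travel [ 0.8  4.7 59.5] turn [-0.0028 -0.0061 -0.0041]
travel in target axes [ 1.1  4.6 59.6]
```

Emit:
{"fn": "arm_command", "kwargs": {
  "steps": [
    {"turn": [0, -0.006, 0], "travel": [0, 4, 15], "gripper": 40},
    {"turn": [0, 0, 0], "travel": [0, 0, 15], "gripper": 40},
    {"turn": [0, 0, 0], "travel": [0, 0, 12], "gripper": 40},
    {"turn": [0, 0, 0], "travel": [0, 0, 8], "gripper": 40},
    {"turn": [0, 0, 0], "travel": [0, 0, 0], "gripper": 40}
  ]
}}

```text
clock: 8.52
tool_pos: [0.6449, 0.08, 0.1191]
tcp_rot: [-0.065, 2.799, 0.009]
ft_force: [-0.1, -0.5, -0.2]
opening: 0.04
```

```bash
python3 -c "
from h import *
need(chest(.0048,.105,.1105),-.35)
"
```

```text
clock 8.52 chest pos mm [  3.1  98.9 119.1] F [-0.1 -0.5 -0.2] open 40.0
travel [1.3 6.1 8.6] turn [-0.0055 -0.0081 -0.0108]
travel in target axes [1.3 6.1 8.6]
```

Emit:
{"fn": "arm_command", "kwargs": {
  "steps": [
    {"turn": [-0.005, -0.008, -0.01], "travel": [1, 5, 4], "gripper": 40},
    {"turn": [0, 0, 0], "travel": [0, 1, 4], "gripper": 40},
    {"turn": [0, 0, 0], "travel": [0, 0, 0], "gripper": 40}
  ]
}}

```text
clock: 8.77
tool_pos: [0.6469, 0.0853, 0.113]
tcp_rot: [-0.079, 2.789, 0.014]
ft_force: [-0.1, -0.6, 0.7]
opening: 0.04
```

```bash
python3 -c "
from h import *
need(chest(.0048,.105,.1105),-.35)
"
```

```text
clock 8.77 chest pos mm [  5.5 104.2 113. ] F [-0.1 -0.6  0.7] open 40.0
travel [1.5 0.8 2.2] turn [-0.0009  0.002  -0.0013]
travel in target axes [1.5 0.8 2.2]
```

Good. Closing on the lug.

Emit:
{"fn": "arm_command", "kwargs": {
  "steps": [
    {"turn": [0, 0, 0], "travel": [1, 1, 2], "gripper": 20},
    {"turn": [0, 0, 0], "travel": [0, 0, 0], "gripper": 0},
    {"turn": [0, 0, 0], "travel": [0, 0, 0], "gripper": 0},
    {"turn": [0, 0, 0], "travel": [0, 0, 0], "gripper": 0},
    {"turn": [0, 0, 0], "travel": [0, 0, 0], "gripper": 0},
    {"turn": [0, 0, 0], "travel": [0, 0, 0], "gripper": 0}
  ],
  "grip_force": 35
}}

```text
clock: 9.27
tool_pos: [0.6471, 0.0869, 0.113]
tcp_rot: [-0.08, 2.785, 0.014]
ft_force: [2.2, 0.5, -1.3]
opening: 0.0116
```

```bash
python3 -c "
from h import *
need(chest(.0048,.105,.1105),-.35)
s=robot.read_state();print(s['joint_positions'].round(3))
R=Ro.from_rotvec(s['tcp_rot'])
# hinge in tool frame
h=R.inv().apply(chest(.0855,.105,.088)-s['tool_pos'])*1e3; print('hinge in tool',h.round(1))
T=np.eye(3)
for deg in (3,5,6):
    r=Ro.from_rotvec([0,np.deg2rad(deg),0]); print(deg,(h-r.apply(h)).round(2),np.deg2rad(deg))
"
```

```text
clock 9.27 chest pos mm [  5.8 105.8 113. ] F [ 2.2  0.5 -1.3] open 11.6
travel [ 1.8 -0.8  2. ] turn [-0.0007  0.0051 -0.0006]
travel in target axes [ 1.8 -0.8  2. ]
[-0.056  0.172  1.874  0.058  0.744 -1.72 ]
hinge in tool [-66.1  -0.7  51.2]
3 [-2.77 -0.   -3.39] 0.05235987755982989
5 [-4.71  0.   -5.56] 0.08726646259971647
6 [-5.71 -0.   -6.62] 0.10471975511965978
```

Emit:
{"fn": "arm_command", "kwargs": {
  "steps": [
    {"turn": [0, 0.07, 0], "travel": [-3.7, 0, -4.5], "gripper": 0},
    {"turn": [0, 0.07, 0], "travel": [-3.7, 0, -4.5], "gripper": 0},
    {"turn": [0, 0.07, 0], "travel": [-3.7, 0, -4.5], "gripper": 0},
    {"turn": [0, 0.07, 0], "travel": [-3.7, 0, -4.5], "gripper": 0}
  ]
}}

```text
clock: 9.6
tool_pos: [0.6562, 0.0874, 0.1337]
tcp_rot: [-0.086, 3.071, 0.002]
ft_force: [2.1, 0.9, -3.3]
opening: 0.012
```

```bash
cat >> h.py <<'E'
def hinge():
    s=robot.read_state(); R=Ro.from_rotvec(s['tcp_rot']); need(s['tool_pos'],-.35)
    h=R.inv().apply(chest(.0855,.105,.088)-s['tool_pos'])*1e3
    print('hinge in tool',h.round(1),'(grasp -66.1,-.7,51.2) dist',np.hypot(h[0],h[2]).round(1),'vs 83.6', 'F',s['ft_force'].round(1),'q',s['joint_positions'].round(2))
    c=tochest(s['tool_pos'])*1e3-[85.5,0,88]; c0=np.array([5.8-85.5,0,25.0])
    a=np.degrees(np.arctan2(c[2],-c[0])-np.arctan2(c0[2],-c0[0])); print('flap angle from position',a.round(1))
E
python3 -c "
from h import *
hinge()"
```

```text
clock 9.60 chest pos mm [ 14.9 105.8 133.7] F [ 2.1  0.9 -3.3] open 12.0
travel [0. 0. 0.] turn [-0.0011 -0.2808 -0.0018]
travel in target axes [0. 0. 0.]
hinge in tool [-67.3  -0.6  50.4] (grasp -66.1,-.7,51.2) dist 84.1 vs 83.6 F [ 2.1  0.9 -3.3] q [-0.04  0.31  1.63  0.01  1.13 -1.67]
flap angle from position 15.5
```

Tracking well. Continuing.

Emit:
{"fn": "arm_command", "kwargs": {
  "steps": [
    {"turn": [0, 0.08, 0], "travel": [-4.3, 0, -5.2], "gripper": 0},
    {"turn": [0, 0.08, 0], "travel": [-4.3, 0, -5.2], "gripper": 0},
    {"turn": [0, 0.08, 0], "travel": [-4.3, 0, -5.2], "gripper": 0},
    {"turn": [0, 0.08, 0], "travel": [-4.3, 0, -5.2], "gripper": 0}
  ]
}}

```text
clock: 9.93
tool_pos: [0.675, 0.0885, 0.1546]
tcp_rot: [0.08, -2.877, 0.012]
ft_force: [0.5, -0.3, -2.7]
opening: 0.0113
```

```bash
python3 -c "
from h import *
hinge()"
```

```text
clock 9.93 chest pos mm [ 33.7 105.8 154.6] F [ 0.5 -0.3 -2.7] open 11.3
travel [0. 0. 0.] turn [-0.0012 -0.6141 -0.0021]
travel in target axes [0. 0. 0.]
hinge in tool [-67.4  -0.6  50.7] (grasp -66.1,-.7,51.2) dist 84.4 vs 83.6 F [ 0.5 -0.3 -2.7] q [-0.03  0.53  1.31 -0.02  1.56 -1.65]
flap angle from position 34.7
```

Emit:
{"fn": "arm_command", "kwargs": {
  "steps": [
    {"turn": [0, 0.08, 0], "travel": [-4.3, 0, -5.1], "gripper": 0},
    {"turn": [0, 0.08, 0], "travel": [-4.3, 0, -5.1], "gripper": 0},
    {"turn": [0, 0.08, 0], "travel": [-4.3, 0, -5.1], "gripper": 0},
    {"turn": [0, 0.07, 0], "travel": [-3.8, 0, -4.4], "gripper": 0},
    {"turn": [0, 0, 0], "travel": [0, 0, 0], "gripper": 0}
  ]
}}

```text
clock: 10.35
tool_pos: [0.6992, 0.0899, 0.167]
tcp_rot: [0.071, -2.544, 0.022]
ft_force: [-2.1, 0.3, 1.3]
opening: 0.0116
```

```bash
python3 -c "
from h import *
hinge()
for n in ('side','top'):
    p,d=robot.grab_frame(n); np.save('pics/%s9.npy'%n,d); cv2.imwrite('pics/%s9.png'%n,cv2.resize(p[140:340,200:460,::-1],None,fx=3,fy=3))
"
```

```text
clock 10.35 chest pos mm [ 57.9 105.7 167. ] F [-2.1  0.3  1.3] open 11.6
travel [0. 0. 0.] turn [-2.000e-04 -9.471e-01 -2.500e-03]
travel in target axes [0. 0. 0.]
hinge in tool [-67.2  -0.6  49.8] (grasp -66.1,-.7,51.2) dist 83.7 vs 83.6 F [-2.1  0.3  1.3] q [-0.02  0.81  0.95 -0.04  1.98 -1.65]
flap angle from position 53.4
```

View pics/side9.png

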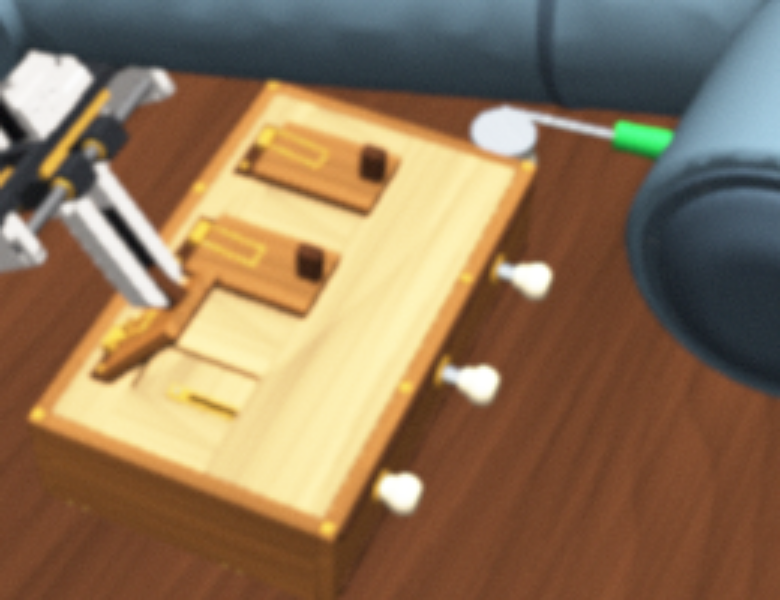

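View pics/top9.png

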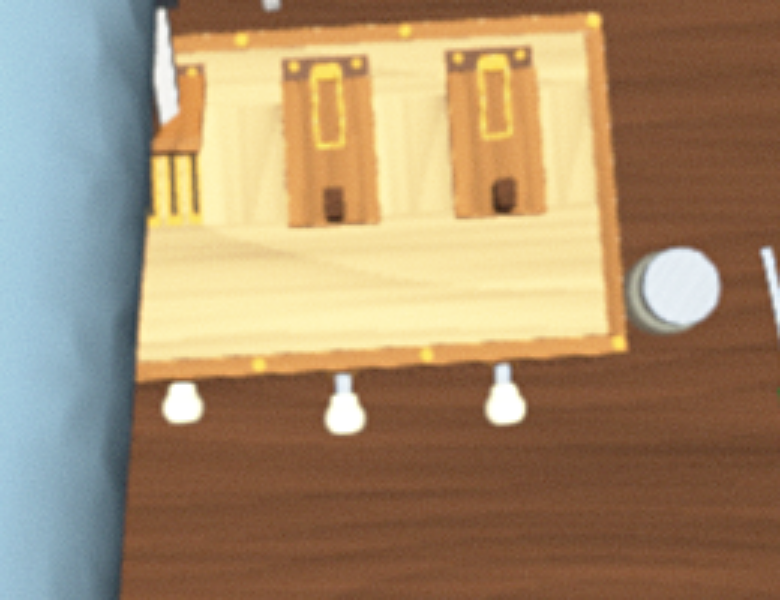

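The flap is held open at about 53° by the lug. The other flaps are shut and the jar is unmoved. I check that it stays put, then hand in.

Emit:
{"fn": "arm_command", "kwargs": {
  "steps": [
    {"turn": [0, 0, 0], "travel": [0, 0, 0], "gripper": 0},
    {"turn": [0, 0, 0], "travel": [0, 0, 0], "gripper": 0},
    {"turn": [0, 0, 0], "travel": [0, 0, 0], "gripper": 0},
    {"turn": [0, 0, 0], "travel": [0, 0, 0], "gripper": 0}
  ]
}}

```text
clock: 10.78
tool_pos: [0.6984, 0.0899, 0.1668]
tcp_rot: [0.071, -2.55, 0.023]
ft_force: [-1.2, -0.7, -0.4]
opening: 0.0118
```

```bash
python3 -c "
from h import *
hinge()
robot.job_done()
"
```

```text
clock 10.78 chest pos mm [ 57.2 105.7 166.8] F [-1.2 -0.7 -0.4] open 11.8
travel [0. 0. 0.] turn [-8.000e-04 -9.403e-01 -2.000e-03]
travel in target axes [0. 0. 0.]
hinge in tool [-67.4  -0.6  49.7] (grasp -66.1,-.7,51.2) dist 83.7 vs 83.6 F [-1.2 -0.7 -0.4] q [-0.02  0.8   0.96 -0.04  1.97 -1.65]
flap angle from position 52.8
the job is handed in; nothing more can be done
```

The left knob is the loose one, and the gripper is holding the flap behind it open by its lug at about 53°. I handed the job in at 10.8 s.

- **Knobs:** I tapped all three from left to right. Knob 1 slid in about 14 mm against 1–2 N, then stopped. Knobs 2 and 3 stood firm at about 10–12 N.
- **Hold:** The grip on the lug is steady at 11.8 mm opening. The flap angle eased by only about 0.6° over the last third of a second.
- **Pictures:** The last side and top pictures show flaps 2 and 3 shut, knob 1 in and knobs 2 and 3 out. The jar and screwdriver are where they were.

**Not checked:** The arm hid the brush in the last pictures. It was last seen in the wrist picture before the lift, and nothing came near it. The 53° comes from the gripper's position about the hinge, not from a direct measurement of the flap.

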